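Rebuild a guide roller on a leaning arbor

TASK

Build up the guide roller on the post of the red leaning stand: thread the dark grey steel flange on first (wide disc down against the stand), then the blue roller, then the brass collar, each slid fully home so that the stack sits tight and square with no gaps. Leave the two spray cans, the jar and the tin standing where they are, do not shove or knock them, and let go of everything at the end.

Things in the scene. Friction and masses are not known exactly. Their poses are not given: they have to be found in the camera images.
- stand: Fixed red-painted stand: base plate 170 x 120 x 14 mm, a leaning column, and a square 110 x 110 mm seat plate tilted 30 degrees towards the stand's front (-x). Origin: on the bench under the middle of the stand, z up; the base plate runs from x = -75 to +95 mm, y = -60 to +60 mm. Its place and yaw vary; it carries the arbor.
- arbor: Bright steel post fixed square to the seat plate, so it leans 30 degrees from vertical towards the stand's front. Diameter 20 mm, 67 mm long, the last 8 mm tapered to 11 mm. Origin: at the post's foot on the seat plate's surface (in the stand's frame at x = -20, z = 95 mm); z points along the post to its tip, y is level. The seat plate's surface is the plane z = 0, 55 mm each way.
- flange: Loose dark grey steel flange, first on the post: disc 90 mm across and 8 mm thick, with a hub 46 mm across on top of it, 26 mm high in all; through bore 26 mm. Origin: centre of the disc's underside; z along the bore towards the hub. Starts lying on the bench, hub up.
- roller: Loose blue plastic roller, second on the post: tube 64 mm across, 22 mm high, bore 26 mm. Origin: centre of the underside, z along the bore. Starts lying flat on the bench.
- collar: Loose brass collar, last on the post: ring 56 mm across, 16 mm high, bore 26 mm. Origin: centre of the underside, z along the bore. Starts lying flat on the bench.
- roller_mid (a point): Middle of the roller's bore, 11 mm above its underside.
- collar_mid (a point): Middle of the collar's bore, 8 mm above its underside.
- green_can: Bystander: green spray can with red cap, 56 mm across, 170 mm tall, standing among the parts. Origin: centre of its foot.
- yellow_can: Bystander: yellow spray can, 56 mm across, 190 mm tall, standing at one side of the stand. Origin: centre of its foot.
- jar: Bystander: grey jar with white label and lid, 68 mm across, 100 mm tall, standing at the other side of the stand. Origin: centre of its foot.
- tin: Bystander: low white tin, 76 mm across, 55 mm tall, standing between the robot and the stand. Origin: centre of its foot.
Mind the look-alikes: they are no part of the job. There is more than one size of the flange; the one meant has the size given above.

How it is judged:
By the outcome, as a careful person would: the job done as asked, in the order asked, and still so for the second after the job is handed in, with the robot touching nothing.
It also fails if it takes over 72 s, if anything falls off the work surface, if the arm or the gripper's body presses on something with over 40 N, if the wrist force passes 120 N, or if a joint passes its speed limit or range.

ROBOT

A 7-joint arm with a two-finger parallel gripper is mounted at the origin on the work surface. World frame = base frame: x ahead of the robot, y to its left, z up, the work surface at z = 0. Lengths are in m, angles in rad, forces in N, time in s.
With the tool pointing down it reaches from about 0.4 to 0.9 m from the base axis. Payload 5.5 kg.
Tool frame: the origin (TCP) lies at the very end of the fingers, on their centre line; the grasp point (between the pads) lies 19 mm behind it; z points along the fingers, y is the line along which they close (so a half turn about z gives the same grasp; the last joint's range is limited). The gripper opens to 92 mm and grips with 3 to 60 N. Pads are 19 mm wide; open, the fingers measure 130 mm over their backs; the gripper's body (75 mm by 190 mm) begins 47 mm behind the grasp point.
Start: joints at [-0.86, 0.501, -0.427, 1.55, 0.221, 1.138, -0.21], TCP at [0.281, 0.586, 0.227] pointing down, gripper open.
Joint ranges: [-2.88, 2.88], [-0.31, 2.03], [-1.54, 1.56], [0.2, 2.42], [-1.41, 4.55], [0.19, 2.02], [-2.57, 2.57]. Speed limits (rad/s): [2.57, 2.57, 3.14, 3.14, 3.14, 3.14, 3.14].

INTERFACE

Orientations are given as a unit quaternion [x, y, z, w].
In Python, from bench import sense, get_image, hand_in, boxes_of, landmark_of gives the robot as it stands.
- The arm moves only by the tool carry_out, never from a script. Its argument "deltas" is a list of rows, each a list of 2 entries, a list of its own where there are three numbers: the shift along the tool's x, y, z each as a share of 10 cm, from -1 to 1, then the turn about the tool's z as a share of 180 degrees, from -1 to 1. In form: [[[tx, ty, tz], turn], ...]. A call has 1 to 20 rows; each row shifts and turns the commanded pose from where the row before left it, along the tool's axes as they then stand; what a row does not reach is not made up. A row lasts 1/12 s, in which the tool goes at most 41.7 mm and 7.16 degrees, less where a joint would pass 70% of its speed; a pose out of reach is approached as far as the arm can. A call with a number of a shift or a turn outside -1 to 1 is refused whole. A call with a gripper value outside its range is refused whole. "jaw" is the opening, from -1 (shut) to 1 (fully open), set as the call begins (left out, the last holds). The fingers move at their own pace and stop on an object; the grip force is fixed at half the most. Time passes only in rows, so rows that do not move let the fingers close. It gives the time, the measured TCP pose, the force, the opening and the grip force at its end, in the units of the state.
- sense(): the state, without advancing time (a new reading comes with each control period).
- get_image(name): name is "scene" or "side" or "wrist"; returns a dict with "image" (480x640x3 uint8, red, green, blue), "range_z" (480x640 float32, m along the optical axis (not along the pixel's ray), 0 where there is no reading), "intrinsics" (3x3 intrinsics, pixels), "world_from_camera" (4x4, takes a point from camera to world coordinates). Camera axes: x right, y up, looking along -z (the intrinsics and any distortion apply to the point x, -y, -z); pixel columns grow to the right and rows downward; lengths in m; the calibration is good to about 2 mm. A picture is of the moment at which its call begins.
- hand_in(): hands the job in; it is judged then, once.
Trained networks look in a picture, given as the dict that the camera call returned (one of the last four; its "shot" number tells which), for a name from the list of things; names that differ only in an ending like _2 or _b are one class to them, and where a whole thing is asked for, a point or a joint stands for the part that bears it (a point fixed in the world has none). Each returns a list of dicts, best first, with "conf" (0 to 1); they miss things now and then, are a little off and sometimes report something else, mostly with a low value. They report only what shows in the picture. A call takes as long as a camera call. They do not tell look-alikes from the thing itself.
- boxes_of(target, picture): "location" ([row, column] in pixels, amid what is visible of it).
- landmark_of(target, picture): "location" ([row, column] in pixels: a listed point, or the origin of a listed thing).
The state is a dict: "time": time; "joints": joint angles; "joint_velocities": joint speeds; "tau": joint torques, N m; "tcp_pos": TCP position; "tcp_rot": TCP orientation; "ft_force": force on the tool from outside, world axes, zero at the start; "wrist_torque": the same for the moment, N m; "opening": finger opening in m; "grip_force": force on a finger pad.
Only numpy, scipy, OpenCV 4.12 (cv2) and the standard library are available. Lean on these libraries where they do the work, as an engineer would, in place of code of your own. Each camera call takes 0.05 s, during which the arm holds its last target. There are 200 camera calls.

## Working session

There is one attempt and no reset: what is moved stays moved. The work goes in short steps, Python scripts to look and compute and a tool call to move; the robot and the scene stay as the last step left them, time stands still between calls to the robot, and variables do not carry over. Pictures are saved under pics/ and viewed, at most 10 in all, crops included, and the job is handed in when it is done.

Besides the shell and the picture viewer there is one more tool, called after ">>>" as name(argument=value, ...) on one line, values as JSON. carry_out: Moves the arm, as the interface text tells. Shift numbers are shares of 10 cm and turn numbers shares of 180 degrees, none past 1 either way. Its arguments: {"type":"object","properties":{"deltas":{"type":"array","items":{"type":"array"}},"jaw":{"type":"number"}},"required":["deltas"]}

```bash
mkdir -p pics
cat > h.py <<'E'
import numpy as np,cv2
from bench import sense,get_image,hand_in,boxes_of,landmark_of
def world(p,r,c,z=None):
    """pixel -> world point, from the range picture, or on the plane of height z"""
    K=p['intrinsics'];T=np.array(p['world_from_camera'])
    d=np.linalg.inv(K)@[c,r,1];d=np.array([d[0],-d[1],-1])
    if z is None: return (T@np.r_[d*p['range_z'][int(round(r)),int(round(c))],1])[:3]
    w=T[:3,:3]@d; return T[:3,3]+w*(z-T[2,3])/w[2]
def pix(p,X):
    T=np.linalg.inv(p['world_from_camera']);x=T[:3,:3]@X+T[:3,3]
    u=np.array(p['intrinsics'])@[x[0],-x[1],-x[2]];return u[1]/u[2],u[0]/u[2]
def cloud(p):
    K=np.array(p['intrinsics']);T=np.array(p['world_from_camera']);R=p['range_z']
    v,u=np.mgrid[:480,:640];x=(u-K[0,2])/K[0,0]*R;y=(v-K[1,2])/K[1,1]*R
    return np.stack([x,-y,-R],-1)@T[:3,:3].T+T[:3,3]
def save(p,n): cv2.imwrite('pics/'+n,p['image'][...,::-1])
E
python3 - <<'E'
from h import *
s=sense();print(s['tcp_pos'],s['tcp_rot'],s['opening'],s['time'])
ims=[]
for n in('scene','side'):
    p=get_image(n);save(p,n+'0.png');print(n,np.round(p['world_from_camera'],3).tolist())
    for t in('stand','arbor','flange','roller','collar','green_can','yellow_can','jar','tin'):
        for f in(landmark_of,):
            for o in f(t,p)[:4]:
                r,c=o['location'];
                print(t,round(o['conf'],2),[round(r),round(c)],world(p,r,c).round(3) if 0<=r<479.5 and 0<=c<639.5 else '',world(p,r,c,0).round(3))
E
```

```text
[0.28120185 0.5852554  0.22568684] [ 2.22035493e-01  9.75038120e-01 -9.20959007e-04 -2.39110099e-04] 0.09170487476242602 0.0
scene [[-0.416, -0.755, 0.507, 1.134], [0.909, -0.354, 0.22, 0.259], [0.014, 0.553, 0.833, 1.084], [0.0, 0.0, 0.0, 1.0]]
stand 0.97 [289, 268] [ 0.672 -0.061  0.072] [ 0.639 -0.084  0.   ]
arbor 0.54 [266, 270] [ 0.632 -0.077  0.1  ] [ 0.581 -0.112  0.   ]
flange 0.76 [188, 238] [ 0.42  -0.285  0.029] [ 0.401 -0.3    0.   ]
flange 0.66 [221, 279] [ 0.456 -0.15   0.006] [ 0.452 -0.152  0.   ]
flange 0.54 [152, 238] [ 0.292 -0.36   0.008] [ 0.286 -0.365  0.   ]
roller 0.56 [223, 191] [ 0.565 -0.339  0.023] [ 0.553 -0.351  0.   ]
collar 0.72 [266, 450] [0.399 0.286 0.007] [0.395 0.286 0.   ]
green_can 0.65 [330, 461] [0.576 0.354 0.051] [0.548 0.359 0.   ]
yellow_can 0.94 [325, 317] [0.697 0.068 0.054] [0.674 0.058 0.   ]
jar 0.78 [271, 205] [ 0.683 -0.221  0.053] [ 0.66  -0.246  0.   ]
tin 0.74 [242, 320] [ 0.494 -0.018  0.048] [ 0.465 -0.031  0.   ]
tin 0.59 [192, 239] [ 0.423 -0.282  0.018] [ 0.411 -0.291  0.   ]
side [[0.961, 0.199, -0.19, 0.341], [-0.275, 0.7
[... 515 characters left out ...]
.33  0.031] [0.557 0.366 0.   ]
roller 0.17 [274, 296] [ 0.457 -0.06   0.054] [ 0.465 -0.022  0.   ]
collar 0.64 [184, 242] [0.397 0.268 0.017] [0.399 0.287 0.   ]
collar 0.61 [184, 241] [0.397 0.267 0.019] [0.398 0.287 0.   ]
collar 0.5 [340, 420] [ 0.634 -0.264  0.062] [ 0.659 -0.237  0.   ]
collar 0.32 [254, 384] [ 0.625 -0.094  0.106] [ 0.668 -0.02  -0.   ]
green_can 0.65 [155, 294] [0.547 0.333 0.024] [ 0.554  0.362 -0.   ]
yellow_can 0.57 [227, 374] [0.66  0.031 0.037] [ 0.675  0.061 -0.   ]
jar 0.82 [340, 418] [ 0.63  -0.263  0.061] [ 0.654 -0.237  0.   ]
jar 0.22 [282, 390] [ 0.638 -0.118  0.038] [ 0.652 -0.095  0.   ]
tin 0.91 [276, 295] [ 0.453 -0.06   0.049] [ 0.461 -0.027  0.   ]
```

View pics/scene0.png

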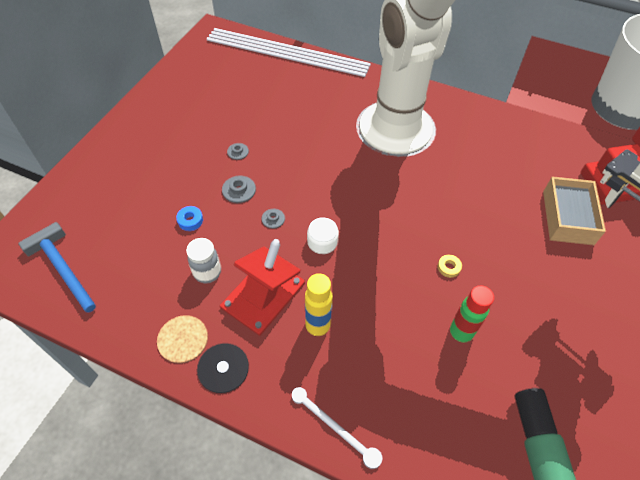

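View pics/side0.png

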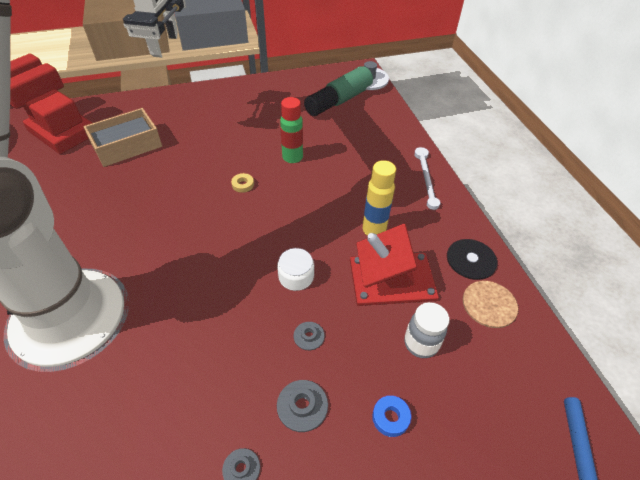

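```bash
cat > m.py <<'E'
from h import *
p=get_image('side');q=get_image('scene')
A=[cloud(p).reshape(-1,3),cloud(q).reshape(-1,3)]
def disc(n,x,y,zl,zh,r):
    for C in A:
        m=(np.hypot(C[:,0]-x,C[:,1]-y)<r)&(C[:,2]>zl)&(C[:,2]<zh);P=C[m]
        if len(P)<8: print(n,'few',len(P));continue
        (c,d,_)=cv2.minAreaRect((P[:,:2]*1000).astype(np.float32)); e=cv2.minEnclosingCircle((P[:,:2]*1000).astype(np.float32))
        print(n,len(P),'rect',np.round(c),np.round(d),'circ',np.round(e[0]),round(e[1],1),'z',np.percentile(P[:,2],[5,50,95]).round(4))
for n,x,y in(('flA',.405,-.3),('flB',.455,-.165),('flC',.285,-.366)):
    disc(n+' disc',x,y,.004,.05,.06);disc(n+' hub',x,y,.016,.05,.06)
disc('roller',.55,-.36,.016,.04,.05);disc('collar',.398,.287,.010,.03,.045)
disc('tin',.463,-.028,.045,.07,.06);disc('jar',.66,-.24,.09,.12,.06);disc('ycan',.675,.06,.12,.25,.06);disc('gcan',.552,.36,.1,.25,.06)
# stand: red points well above bench near
for i,C in enumerate(A):
    I=(p,q)[i]['image'].reshape(-1,3).astype(int)
    m=(np.abs(C[:,0]-.64)<.12)&(np.abs(C[:,1]+.09)<.12)&(I[:,0]>90)&(I[:,0]>2.5*I[:,1])&(C[:,2]>.05)&(C[:,2]<.14);P=C[m]
    for k in range(6):
        c=P.mean(0);n=np.linalg.svd(P-c,full_matrices=False)[2][2];n*=np.sign(n[2]);d=(P-c)@n;P=P[abs(d)<max(.004,1.5*d.std())]
    u=np.cross([0,0,1],n);u/=np.linalg.norm(u);v=np.cross(n,u)
    q2=np.c_[(P-c)@u,(P-c)@v].astype(np.float32)*1000;rc=cv2.minAreaRect(q2)
    ctr=c+(u*rc[0][0]+v*rc[0][1])/1000
    print('seat',len(P),'n',n.round(3),'tilt',np.degrees(np.arccos(n[2])).round(1),'lean yaw',np.degrees(np.arctan2(n[1],n[0])).round(1),'ctr',ctr.round(4),np.round(rc[1],1),round(rc[2],1),'dstd',d.std().round(4))
    t=(np.abs(C-ctr-n*.04)<.05).all(1); D=C[t]-ctr;h=D@n;Q=D-h[:,None]*n;t2=(h>.012)&(h<.075)&(np.linalg.norm(Q,axis=1)<.025)
    D=D[t2];h=h[t2]
    print('post pts',len(D),'top h',h.max().round(4))
    for a,b in((.01,.025),(.025,.04),(.04,.058),(.06,.07)):
        g=D[(h>=a)&(h<b)]
        if len(g): print(a,b,(ctr+g.mean(0)).round(4),'off u,v',(g@u).mean().round(4),(g@v).mean().round(4),'u range',np.percentile(g@u,[3,97]).round(4))
E
python3 m.py
python3 - <<'E'
from h import *
im=cv2.imread('pics/side0.png')[310:480,190:430];cv2.imwrite('pics/crop1.png',cv2.resize(im,None,fx=3.3,fy=3.3,interpolation=cv2.INTER_CUBIC))
E
```

```text
flA disc 1985 rect [ 406. -302.] [92. 94.] circ [ 405. -301.] 56.2 z [0.0062 0.0091 0.0275]
flA disc 746 rect [ 402. -298.] [116. 108.] circ [ 404. -300.] 59.1 z [0.0048 0.0096 0.0274]
flA hub 448 rect [ 405. -299.] [45. 45.] circ [ 405. -299.] 23.2 z [0.019  0.0263 0.0287]
flA hub 192 rect [ 406. -291.] [60. 45.] circ [ 398. -290.] 33.2 z [0.0173 0.0249 0.0292]
flB disc 641 rect [ 454. -166.] [ 90. 110.] circ [ 454. -164.] 57.4 z [0.0044 0.0067 0.0188]
flB disc 360 rect [ 456. -163.] [115. 103.] circ [ 455. -163.] 59.6 z [0.0042 0.0068 0.0196]
flB hub 125 rect [ 451. -172.] [30. 29.] circ [ 452. -172.] 15.7 z [0.0164 0.0181 0.0199]
flB hub 62 rect [ 452. -171.] [29. 29.] circ [ 451. -170.] 15.9 z [0.0161 0.0182 0.022 ]
flC disc 900 rect [ 288. -351.] [ 72. 102.] circ [ 285. -361.] 52.6 z [0.0045 0.0067 0.019 ]
flC disc 285 rect [ 285. -366.] [117. 101.] circ [ 285. -367.] 59.2 z [0.0042 0.0071 0.0198]
flC hub 207 rect [ 286. -370.] [30. 29.] circ [ 285. -370.] 15.4 z [0.0164 0.018  0.0202]
flC hub 45 rect [ 285. -368.] [30. 29.] circ [ 286. -368.] 16.8 z [0.0165 0.0189 0.0211]
rolle
[... 1279 characters left out ...]
 off u,v 0.006 0.0024 u range [-0.0016  0.0094]
0.04 0.058 [ 0.6055 -0.0872  0.1392] off u,v 0.006 0.0018 u range [0.0007 0.0095]
0.06 0.07 [ 0.5981 -0.0817  0.1522] off u,v 0.002 0.001 u range [-0.0056  0.0088]
seat 1239 n [-0.485  0.1    0.869] tilt 29.7 lean yaw 168.3 ctr [ 0.6303 -0.082   0.0963] [113.2 110.1] 89.6 dstd 0.0013
post pts 219 top h 0.0677
0.01 0.025 [ 0.6257 -0.0796  0.1144] off u,v -0.0014 0.0047 u range [-0.0088  0.0086]
0.025 0.04 [ 0.6191 -0.0784  0.1272] off u,v -0.0013 0.0051 u range [-0.0087  0.0093]
0.04 0.058 [ 0.611  -0.0766  0.1413] off u,v -0.0014 0.0049 u range [-0.0081  0.0084]
0.06 0.07 [ 0.6005 -0.0763  0.1525] off u,v 0.0004 0.0015 u range [-0.0065  0.0076]
```

View pics/crop1.png

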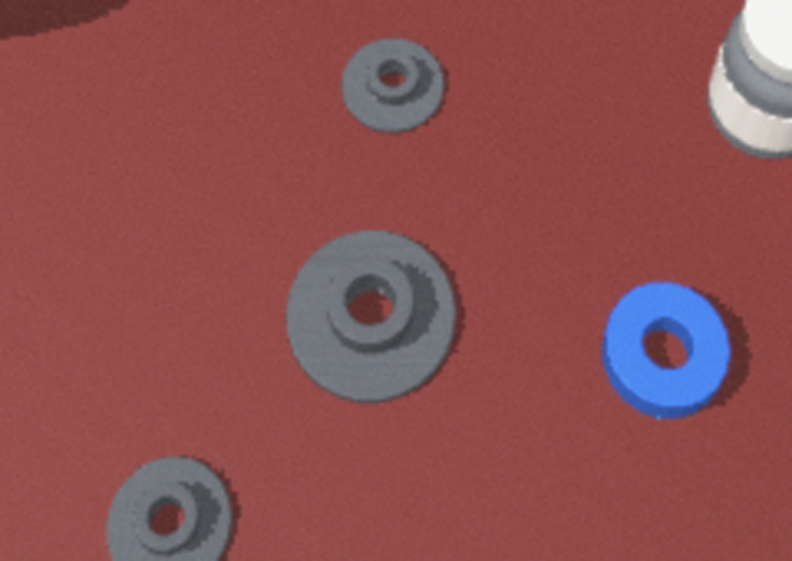

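```bash
cat > d.py <<'E'
import sys,numpy as np
from bench import sense
from scipy.spatial.transform import Rotation as R
# usage: d.py x y z [x y z...]  -> per-leg shares of 10 cm in tool axes (total) and rows at 0.3 a row
s=sense();M=R.from_quat(s['tcp_rot']).as_matrix();p=np.array(s['tcp_pos'])
print('tcp',p.round(4),'yaw_y',np.degrees(np.arctan2(M[1,1],M[0,1])).round(2),'zt',M[:,2].round(3),'q',np.round(s['joints'],2),'f',np.round(s['ft_force'],1),'op',round(s['opening'],4),'t',s['time'])
for w in np.array(sys.argv[1:],float).reshape(-1,3):
    d=M.T@(w-p)*10;n=int(np.ceil(np.linalg.norm(d)/.33));print(w,'tot',d.round(3),n,'x',(d/n).round(4));p=w
E
true
```

```text
(no output)
```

>>> carry_out(deltas=[[[0, 0, 0], -0.027], [[0, 0, 0], -0.027], [[0, 0, 0], -0.026], [[0, 0, 0], 0]], jaw=1)

```text
time: 1.43
tcp_pos: [0.2814, 0.5859, 0.2267]
tcp_rot: [0.097, 0.995, -0.0, -0.0]
ft_force: [0.6, -0.5, 0.7]
opening: 0.0918
grip_force: 0.0
```

```bash
python3 d.py .47 .2 .24 .45 -.15 .24 .4055 -.300 .10 .4055 -.3 .014
```

```text
tcp [0.2814 0.5859 0.2267] yaw_y 78.91 zt [-0. -0. -1.] q [-0.82  0.51 -0.48  1.55  0.25  1.14  0.02] f [ 0.6 -0.5  0.7] op 0.0918 t 1.4333
[0.47 0.2  0.24] tot [-2.593 -3.424 -0.133] 14 x [-0.1852 -0.2446 -0.0095]
[ 0.45 -0.15  0.24] tot [-0.477 -3.473  0.   ] 11 x [-0.0434 -0.3157  0.    ]
[ 0.4055 -0.3     0.1   ] tot [ 0.148 -1.558  1.4  ] 7 x [ 0.0211 -0.2225  0.2   ]
[ 0.4055 -0.3     0.014 ] tot [-0.    0.    0.86] 3 x [-1.000e-04  0.000e+00  2.867e-01]
```

>>> carry_out(deltas=[[[-0.185, -0.245, -0.01], 0], [[-0.185, -0.245, -0.01], 0], [[-0.185, -0.245, -0.01], 0], [[-0.185, -0.245, -0.01], 0], [[-0.185, -0.245, -0.01], 0], [[-0.185, -0.245, -0.01], 0], [[-0.185, -0.245, -0.01], 0], [[-0.185, -0.245, -0.01], 0], [[-0.185, -0.245, -0.01], 0], [[-0.185, -0.245, -0.01], 0], [[-0.185, -0.245, -0.01], 0], [[-0.185, -0.245, -0.01], 0], [[-0.185, -0.245, -0.01], 0], [[-0.185, -0.245, -0.01], 0]])

```text
time: 2.6
tcp_pos: [0.469, 0.1976, 0.2411]
tcp_rot: [0.099, 0.995, 0.0, 0.0]
ft_force: [-0.1, 0.7, 0.0]
opening: 0.0917
grip_force: 0.0
```

>>> carry_out(deltas=[[[-0.043, -0.315, 0], 0], [[-0.043, -0.315, 0], 0], [[-0.043, -0.315, 0], 0], [[-0.043, -0.315, 0], 0], [[-0.043, -0.315, 0], 0], [[-0.043, -0.315, 0], 0], [[-0.043, -0.315, 0], 0], [[-0.043, -0.315, 0], 0], [[-0.043, -0.315, 0], 0], [[-0.043, -0.315, 0], 0], [[-0.043, -0.315, 0], 0], [[0, 0, 0], 0], [[0, 0, 0], 0]])

```text
time: 3.68
tcp_pos: [0.4469, -0.152, 0.2408]
tcp_rot: [0.101, 0.995, -0.0, 0.0]
ft_force: [0.2, -0.3, -0.4]
opening: 0.0922
grip_force: 0.0
```

```bash
python3 d.py  .4055 -.300 .10 .4055 -.3 .014
```

```text
tcp [ 0.4469 -0.152   0.2408] yaw_y 78.36 zt [ 0. -0. -1.] q [ 0.33  0.14 -0.06  1.98  0.01  1.03  1.63] f [ 0.2 -0.3 -0.4] op 0.0922 t 3.6833
[ 0.4055 -0.3     0.1   ] tot [ 0.107 -1.533  1.409] 7 x [ 0.0154 -0.219   0.2012]
[ 0.4055 -0.3     0.014 ] tot [0.   0.   0.86] 3 x [1.000e-04 0.000e+00 2.867e-01]
```

>>> carry_out(deltas=[[[0.015, -0.219, 0.201], 0], [[0.015, -0.219, 0.201], 0], [[0.015, -0.219, 0.201], 0], [[0.015, -0.219, 0.201], 0], [[0.015, -0.219, 0.201], 0], [[0.015, -0.219, 0.201], 0], [[0.017, -0.219, 0.203], 0], [[0, 0, 0], 0], [[0, 0, 0], 0]])

```text
time: 4.43
tcp_pos: [0.4061, -0.2976, 0.0986]
tcp_rot: [0.099, 0.995, 0.001, -0.001]
ft_force: [0.1, -0.5, 0.1]
opening: 0.0918
grip_force: 0.0
```

```bash
cat > w.py <<'E'
from h import *
import sys
zs={'flange':(.016,.04,.035),'roller':(.012,.04,.045),'collar':(.008,.03,.042)}
p=get_image('wrist');save(p,sys.argv[2]);t=sys.argv[1];C=cloud(p).reshape(-1,3)
for o in landmark_of(t,p)[:3]:
    r,c=o['location'];X=world(p,r,c,0);print(o['conf'],r,c,X.round(4))
    m=(np.hypot(C[:,0]-X[0],C[:,1]-X[1])<zs[t][2])&(C[:,2]>zs[t][0])&(C[:,2]<zs[t][1])
    P=(C[m][:,:2]*1000).astype(np.float32)
    if len(P)>8: print('rect',cv2.minAreaRect(P),'circ',cv2.minEnclosingCircle(P),len(P))
E
python3 w.py flange w1.png;python3 d.py .4055 -.3 .014
```

```text
0.84 94.3 177.8 [ 0.2851 -0.3697  0.    ]
rect ((285.0747985839844, -369.72222900390625), (30.77408790588379, 29.63504981994629), 77.9281997680664) circ ((285.0332336425781, -369.83343505859375), 15.618012428283691) 1455
0.77 244.2 319.3 [ 0.4054 -0.2987  0.    ]
rect ((404.52142333984375, -298.9035949707031), (44.68096160888672, 45.35935592651367), 74.46115112304688) circ ((404.4518127441406, -298.78094482421875), 22.927661895751953) 2612
0.68 264.7 495.9 [ 0.4482 -0.1699  0.    ]
rect ((450.85626220703125, -172.20481872558594), (30.43612289428711, 29.81915855407715), 28.634082794189453) circ ((451.0406799316406, -171.96923828125), 15.577613830566406) 953
tcp [ 0.408  -0.2968  0.1002] yaw_y 78.8 zt [ 0.001  0.001 -1.   ] q [ 0.55  0.39  0.03  2.03 -0.02  0.73  1.97] f [0.1 0.7 0.7] op 0.0918 t 4.5333
[ 0.4055 -0.3     0.014 ] tot [ 0.019 -0.037  0.862] 3 x [ 0.0062 -0.0122  0.2873]
```

View pics/w1.png

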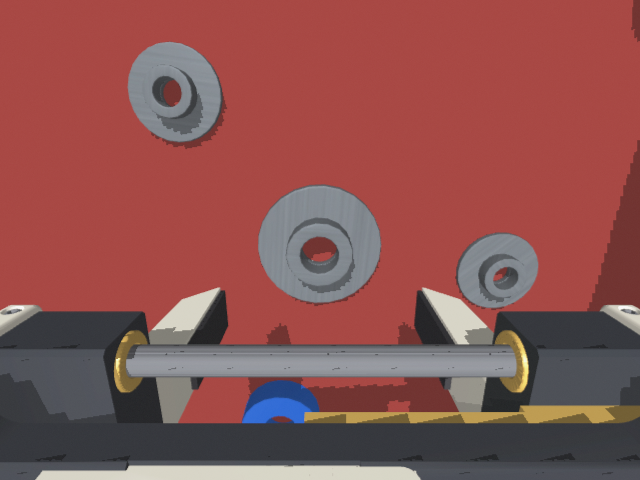

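>>> carry_out(deltas=[[[0.018, -0.022, 0.26], 0], [[0, 0, 0.26], 0], [[0, 0, 0.25], 0], [[0, 0, 0.08], 0], [[0, 0, 0], 0], [[0, 0, 0], 0]])

```text
time: 5.03
tcp_pos: [0.4057, -0.2995, 0.0157]
tcp_rot: [0.097, 0.995, 0.0, 0.0]
ft_force: [-0.0, -0.7, -0.3]
opening: 0.0917
grip_force: 0.0
```

>>> carry_out(deltas=[[[0, 0, 0], 0], [[0, 0, 0], 0], [[0, 0, 0], 0], [[0, 0, 0], 0], [[0, 0, 0], 0], [[0, 0, 0], 0]], jaw=-1)

```text
time: 5.53
tcp_pos: [0.4048, -0.3003, 0.0151]
tcp_rot: [0.098, 0.995, -0.0, 0.0]
ft_force: [-0.1, 0.0, 0.3]
opening: 0.0566
grip_force: 0.0
```

>>> carry_out(deltas=[[[0, 0, 0], 0], [[0, 0, 0], 0], [[0, 0, 0], 0], [[0, 0, 0], 0]])

```text
time: 5.87
tcp_pos: [0.4047, -0.2998, 0.0149]
tcp_rot: [0.098, 0.995, 0.0, -0.0]
ft_force: [-0.9, 2.4, 3.8]
opening: 0.0452
grip_force: 30.0
```

>>> carry_out(deltas=[[[0, 0, -0.1], 0], [[0, 0, -0.3], 0], [[0, 0, -0.35], 0], [[0, 0, -0.35], 0], [[0, 0, -0.35], 0], [[0, 0, -0.35], 0], [[0, 0, -0.2], 0], [[0, 0, 0], 0]])

```text
time: 6.53
tcp_pos: [0.4069, -0.3023, 0.2202]
tcp_rot: [0.098, 0.995, -0.002, 0.004]
ft_force: [0.4, -1.1, -2.8]
opening: 0.0451
grip_force: 30.0
```

```bash
python3 d.py .597 -.0775 .215
```

```text
tcp [ 0.4069 -0.3023  0.2202] yaw_y 78.71 zt [ 0.008 -0.005 -1.   ] q [ 0.55  0.22  0.04  1.93 -0.01  0.98  1.97] f [ 0.4 -1.1 -2.8] op 0.0451 t 6.5333
[ 0.597  -0.0775  0.215 ] tot [-1.423  2.577  0.055] 9 x [-0.1581  0.2863  0.0061]
```

>>> carry_out(deltas=[[[-0.158, 0.286, 0], 0], [[-0.158, 0.286, 0], 0], [[-0.158, 0.286, 0], 0], [[-0.158, 0.286, 0], 0], [[-0.158, 0.286, 0], 0], [[-0.158, 0.286, 0], 0], [[-0.158, 0.286, 0], 0], [[-0.158, 0.286, 0], 0], [[-0.158, 0.286, 0], 0], [[0, 0, 0], 0], [[0, 0, 0], 0]])

```text
time: 7.45
tcp_pos: [0.5942, -0.0725, 0.2129]
tcp_rot: [0.096, 0.995, 0.001, -0.001]
ft_force: [-0.2, -1.0, -2.7]
opening: 0.0452
grip_force: 30.0
```

```bash
cat > v.py <<'E'
from h import *
import sys
F=np.array([.6298,-.084,.0957]);n=np.array([-.488,.098,.867])
p=get_image('scene');q=get_image('side')
out=[]
for P in(p,q):
    im=np.ascontiguousarray(P['image'][...,::-1])
    a,b=pix(P,F),pix(P,F+.067*n)
    cv2.line(im,tuple(int(round(v*8)) for v in a[::-1]),tuple(int(round(v*8)) for v in b[::-1]),(0,255,0),1,cv2.LINE_8,3) if len(sys.argv)>2 else 0
    r,c=map(int,b);r0=max(0,r-75);c0=max(0,c-80);out.append(cv2.resize(im[r0:r0+150,c0:c0+160],None,fx=2.5,fy=3.5*2.5/3.5,interpolation=cv2.INTER_CUBIC))
cv2.imwrite('pics/'+sys.argv[1],np.hstack(out))
for N,P in(('scene',p),('side',q)):
    for o in landmark_of('flange',P)[:4]: print(N,o)
    print('tip',pix(P,F+.067*n))
E
python3 v.py a1.png L; python3 d.py .597 -.0775 .18
```

```text
scene {'location': [226.3, 279.6], 'conf': 0.6}
scene {'location': [153.9, 235.5], 'conf': 0.56}
scene {'location': [219.5, 190.0], 'conf': 0.51}
scene {'location': [221.3, 275.5], 'conf': 0.49}
tip (np.float64(240.25379088953812), np.float64(275.38563646917504))
side {'location': [470.2, 237.7], 'conf': 0.97}
side {'location': [335.9, 309.6], 'conf': 0.79}
side {'location': [217.7, 370.9], 'conf': 0.65}
side {'location': [420.1, 391.1], 'conf': 0.35}
tip (np.float64(234.82327391890314), np.float64(370.3457092012202))
tcp [ 0.5931 -0.0772  0.214 ] yaw_y 78.62 zt [-0.002 -0.001 -1.   ] q [ 0.16  0.39 -0.1   1.71  0.04  1.05  1.42] f [-0.2 -0.9 -2.5] op 0.0448 t 7.65
[ 0.597  -0.0775  0.18  ] tot [-0.04   0.005  0.34 ] 2 x [-0.0198  0.0025  0.1698]
```

View pics/a1.png

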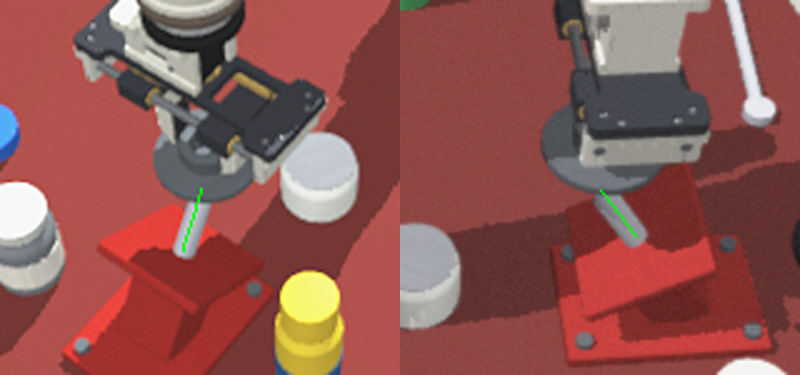

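>>> carry_out(deltas=[[[-0.04, -0.018, 0.12], 0], [[0, 0, 0.12], 0], [[0, 0, 0.12], 0], [[0, 0, 0.08], 0], [[0, 0, 0.045], 0], [[0, 0, 0], 0], [[0, 0, 0], 0]])

```text
time: 8.23
tcp_pos: [0.5977, -0.078, 0.1659]
tcp_rot: [0.098, 0.995, 0.0, -0.0]
ft_force: [0.1, 0.4, -3.1]
opening: 0.0452
grip_force: 30.0
```

```bash
python3 d.py .597 -.0775 .165
```

```text
tcp [ 0.5977 -0.078   0.1659] yaw_y 78.75 zt [-0.001  0.    -1.   ] q [ 0.16  0.45 -0.1   1.74  0.05  0.96  1.42] f [ 0.1  0.4 -3.1] op 0.0452 t 8.2333
[ 0.597  -0.0775  0.165 ] tot [0.008 0.003 0.009] 1 x [0.0079 0.0032 0.0089]
```

>>> carry_out(deltas=[[[0, 0, 0.04], 0], [[0, 0, 0.04], 0], [[0, 0, 0.04], 0], [[0, 0, 0], 0]])

```text
time: 8.57
tcp_pos: [0.5997, -0.0783, 0.1547]
tcp_rot: [0.098, 0.995, -0.0, 0.002]
ft_force: [5.7, -1.2, -2.7]
opening: 0.0454
grip_force: 30.0
```

>>> carry_out(deltas=[[[-0.005, 0, 0.04], 0], [[-0.02, 0, 0.035], 0], [[-0.02, 0, 0.035], 0], [[0, 0, 0], 0]])

```text
time: 8.9
tcp_pos: [0.6038, -0.079, 0.1435]
tcp_rot: [0.098, 0.995, 0.0, 0.001]
ft_force: [5.2, -0.8, 0.5]
opening: 0.0447
grip_force: 30.0
```

```bash
python3 d.py .6200 -.0820 .1071; python3 v.py a2.png|tail -4
```

```text
tcp [ 0.6038 -0.079   0.1435] yaw_y 78.74 zt [ 0.003 -0.    -1.   ] q [ 0.16  0.48 -0.09  1.74  0.06  0.91  1.42] f [ 5.2 -0.8  0.5] op 0.0447 t 8.9
[ 0.62   -0.082   0.1071] tot [-0.163  0.002  0.364] 2 x [-0.0816  0.0012  0.1821]
side {'location': [246.6, 375.6], 'conf': 0.79}
side {'location': [335.9, 310.1], 'conf': 0.6}
side {'location': [343.2, 419.7], 'conf': 0.33}
tip (np.float64(234.82327391890314), np.float64(370.3457092012202))
```

View pics/a2.png

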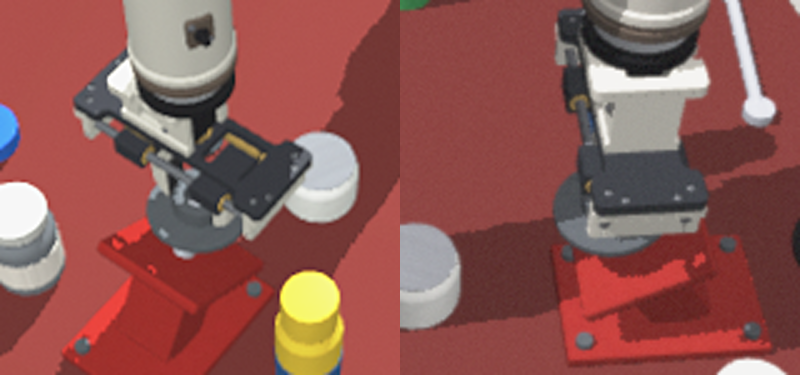

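>>> carry_out(deltas=[[[-0.018, 0, 0.035], 0], [[-0.018, 0, 0.035], 0], [[-0.018, 0, 0.035], 0], [[-0.018, 0, 0.035], 0], [[-0.018, 0, 0.035], 0]])

```text
time: 9.52
tcp_pos: [0.6107, -0.0804, 0.1255]
tcp_rot: [0.098, 0.995, 0.0, -0.001]
ft_force: [0.5, 0.3, 3.7]
opening: 0.0452
grip_force: 30.0
```

>>> carry_out(deltas=[[[-0.02, 0, 0.035], 0], [[-0.02, 0, 0.035], 0], [[-0.02, 0, 0.035], 0], [[0, 0, 0], 0]])

```text
time: 9.85
tcp_pos: [0.616, -0.0815, 0.1137]
tcp_rot: [0.098, 0.995, 0.0, -0.001]
ft_force: [-0.2, 1.0, 0.4]
opening: 0.0451
grip_force: 30.0
```

```bash
python3 d.py .6200 -.0820 .1071; python3 v.py a3.png|tail -4
```

```text
tcp [ 0.616  -0.0815  0.1137] yaw_y 78.76 zt [-0.003  0.001 -1.   ] q [ 0.16  0.54 -0.09  1.72  0.06  0.88  1.41] f [-0.2  1.   0.4] op 0.0451 t 9.85
[ 0.62   -0.082   0.1071] tot [-0.04   0.003  0.066] 1 x [-0.0402  0.0031  0.0659]
side {'location': [337.0, 310.4], 'conf': 0.91}
side {'location': [253.2, 381.3], 'conf': 0.82}
side {'location': [468.6, 242.8], 'conf': 0.72}
tip (np.float64(234.82327391890314), np.float64(370.3457092012202))
```

View pics/a3.png

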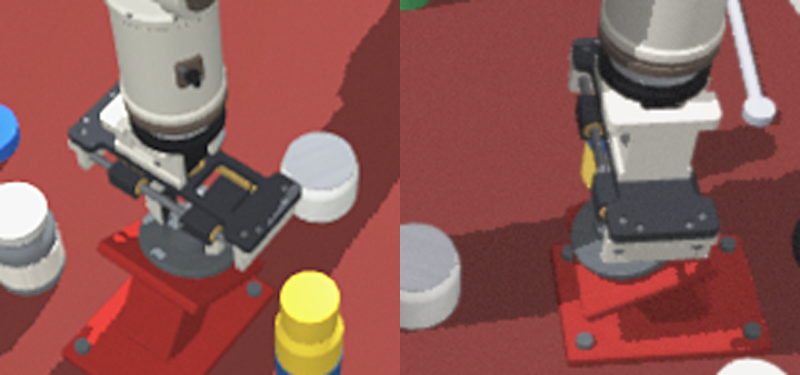

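>>> carry_out(deltas=[[[-0.02, 0, 0.035], 0], [[-0.02, 0, 0.035], 0], [[0, 0, 0], 0]])

```text
time: 10.3
tcp_pos: [0.6175, -0.0822, 0.1067]
tcp_rot: [0.098, 0.995, 0.0, -0.004]
ft_force: [-6.8, 0.8, 2.6]
opening: 0.0454
grip_force: 29.9
```

>>> carry_out(deltas=[[[-0.01, 0, 0.02], 0], [[-0.01, 0, 0.02], 0], [[0, 0, 0], 0]])

```text
time: 10.55
tcp_pos: [0.6184, -0.0828, 0.1051]
tcp_rot: [0.098, 0.995, -0.0, -0.005]
ft_force: [-16.1, 1.7, 18.6]
opening: 0.0451
grip_force: 30.0
```

>>> carry_out(deltas=[[[0.0, 0, 0], 0], [[0, 0, 0], 0], [[0, 0, 0], 0], [[0, 0, 0], 0]], jaw=0.7)

```text
time: 10.88
tcp_pos: [0.6214, -0.0831, 0.1051]
tcp_rot: [0.098, 0.995, -0.0, -0.001]
ft_force: [-7.6, 1.0, 9.4]
opening: 0.0675
grip_force: 6.1
```

>>> carry_out(deltas=[[[0, 0, -0.1], 0], [[0, 0, -0.3], 0], [[0, 0, -0.35], 0], [[0, 0, -0.35], 0], [[0, 0, -0.2], 0]], jaw=1)

```text
time: 11.3
tcp_pos: [0.6251, -0.0836, 0.2393]
tcp_rot: [0.098, 0.995, -0.0, 0.003]
ft_force: [0.8, 0.3, 0.7]
opening: 0.0912
grip_force: 0.0
```

```bash
python3 d.py .5465 -.3595 .24 .5465 -.3595 .12
```

```text
tcp [ 0.6251 -0.0836  0.2393] yaw_y 78.72 zt [ 0.006 -0.001 -1.   ] q [ 0.16  0.42 -0.1   1.6   0.04  1.11  1.43] f [0.8 0.3 0.7] op 0.0912 t 11.3
[ 0.5465 -0.3595  0.24  ] tot [ 0.231 -2.859 -0.009] 9 x [ 0.0257 -0.3177 -0.001 ]
[ 0.5465 -0.3595  0.12  ] tot [ 0.008 -0.     1.2  ] 4 x [ 1.9e-03 -1.0e-04  3.0e-01]
```

>>> carry_out(deltas=[[[0.026, -0.317, 0], 0], [[0.026, -0.317, 0], 0], [[0.026, -0.317, 0], 0], [[0.026, -0.317, 0], 0], [[0.026, -0.317, 0], 0], [[0.026, -0.317, 0], 0], [[0.026, -0.317, 0], 0], [[0.026, -0.317, 0], 0], [[0.026, -0.317, 0], 0], [[0, 0, 0.3], 0], [[0, 0, 0.3], 0], [[0, 0, 0.3], 0], [[0, 0, 0.3], 0], [[0, 0, 0], 0], [[0, 0, 0], 0]])

```text
time: 12.55
tcp_pos: [0.5432, -0.3578, 0.1132]
tcp_rot: [0.098, 0.995, 0.001, -0.002]
ft_force: [0.5, 0.3, 1.0]
opening: 0.0922
grip_force: 0.0
```

```bash
cat > fl.py <<'E'
from h import *
import sys
# height over the seat of the points of a ring zone round the post; plane fit
F=np.array([.6298,-.084,.0957]);n=np.array([-.488,.098,.867]);u=np.cross([0,0,1],n);u/=np.linalg.norm(u);v=np.cross(n,u)
hs=list(map(float,sys.argv[1:]))
for N in('scene','side'):
    C=cloud(get_image(N)).reshape(-1,3)-F;h=C@n;a=C@u;b=C@v
    for z in hs:
        m=(abs(h-z)<.006)&(np.hypot(a,b)<.055)
        A=np.c_[a[m],b[m],np.ones(m.sum())];k=np.linalg.lstsq(A,h[m],rcond=None)[0] if m.sum()>20 else None
        print(N,z,m.sum(),'median h',np.median(h[m]).round(4),'slopes deg,h0',None if k is None else np.r_[np.degrees(k[:2]),k[2]*1000].round(1),'a',np.percentile(a[m],[2,98]).round(3),'b',np.percentile(b[m],[2,98]).round(3))
E
python3 fl.py 0 .008 .026; python3 w.py roller w2.png; python3 d.py .5465 -.3595 .004
```

```text
scene 0.0 398 median h 0.0009 slopes deg,h0 [ 0.  -0.4  1.2] a [-0.053  0.051] b [-0.037  0.053]
scene 0.008 580 median h 0.0083 slopes deg,h0 [ 0.9 -1.5  8.2] a [-0.044  0.042] b [-0.039  0.043]
scene 0.026 178 median h 0.0261 slopes deg,h0 [ 1.3 -2.  25.9] a [-0.022  0.02 ] b [-0.021  0.02 ]
side 0.0 223 median h 0.0003 slopes deg,h0 [-0.6  1.1  1.5] a [-0.042  0.054] b [-0.053  0.004]
side 0.008 379 median h 0.008 slopes deg,h0 [-0.8  0.4  8.2] a [-0.03   0.046] b [-0.046 -0.002]
side 0.026 82 median h 0.026 slopes deg,h0 [-2.4 -1.8 25.3] a [-0.012  0.022] b [-0.024 -0.009]
0.63 236.7 319.8 [ 0.5451 -0.3603  0.    ]
rect ((546.28662109375, -360.1637878417969), (62.7872314453125, 62.96333694458008), 39.22646713256836) circ ((546.3797607421875, -360.21002197265625), 31.875160217285156) 4880
tcp [ 0.546  -0.3594  0.1172] yaw_y 78.74 zt [ 0.004 -0.003 -1.   ] q [ 0.55  0.58 -0.01  1.64  0.    0.91  1.91] f [ 0.3  0.4 -0.8] op 0.0919 t 12.75
[ 0.5465 -0.3595  0.004 ] tot [0.    0.002 1.132] 4 x [1.00e-04 4.00e-04 2.83e-01]
```

>>> carry_out(deltas=[[[-0.01, -0.01, 0.3], 0], [[0, 0, 0.3], 0], [[0, 0, 0.3], 0], [[0, 0, 0.15], 0], [[0, 0, 0.05], 0], [[0, 0, 0], 0], [[0, 0, 0], 0]])

```text
time: 13.33
tcp_pos: [0.5463, -0.3602, 0.006]
tcp_rot: [0.098, 0.995, -0.001, 0.001]
ft_force: [-1.5, 0.3, 1.0]
opening: 0.0918
grip_force: 0.0
```

>>> carry_out(deltas=[[[0, 0, 0], 0], [[0, 0, 0], 0], [[0, 0, 0], 0], [[0, 0, 0], 0], [[0, 0, 0], 0], [[0, 0, 0], 0], [[0, 0, 0], 0]], jaw=-1)

```text
time: 13.92
tcp_pos: [0.5453, -0.3596, 0.0049]
tcp_rot: [0.098, 0.995, -0.0, 0.0]
ft_force: [-0.9, 0.3, 4.3]
opening: 0.0631
grip_force: 30.0
```

>>> carry_out(deltas=[[[0, 0, -0.1], 0], [[0, 0, -0.3], 0], [[0, 0, -0.35], 0], [[0, 0, -0.35], 0], [[0, 0, -0.35], 0], [[0, 0, -0.35], 0], [[0, 0, -0.35], 0], [[0, 0, 0], 0], [[0, 0, 0], 0]])

```text
time: 14.67
tcp_pos: [0.5464, -0.3603, 0.2227]
tcp_rot: [0.098, 0.995, -0.001, 0.003]
ft_force: [0.7, 0.5, -1.9]
opening: 0.0629
grip_force: 30.0
```

```bash
python3 d.py .597 -.0775 .19
```

```text
tcp [ 0.5464 -0.3603  0.2227] yaw_y 78.73 zt [ 0.005 -0.003 -1.   ] q [ 0.55  0.47 -0.    1.56  0.    1.1   1.91] f [ 0.7  0.5 -1.9] op 0.0629 t 14.6667
[ 0.597  -0.0775  0.19  ] tot [0.058 2.873 0.321] 9 x [0.0065 0.3193 0.0357]
```

>>> carry_out(deltas=[[[0.006, 0.319, 0], 0], [[0.006, 0.319, 0], 0], [[0.006, 0.319, 0], 0], [[0.006, 0.319, 0], 0], [[0.006, 0.319, 0], 0], [[0.006, 0.319, 0], 0], [[0.006, 0.319, 0], 0], [[0.006, 0.319, 0], 0], [[0.006, 0.319, 0], 0], [[0, 0, 0.15], 0], [[0, 0, 0.15], 0], [[0, 0, 0], 0], [[0, 0, 0], 0]])

```text
time: 15.75
tcp_pos: [0.5938, -0.0768, 0.1871]
tcp_rot: [0.098, 0.995, -0.0, -0.003]
ft_force: [-0.1, 0.2, -1.1]
opening: 0.0624
grip_force: 30.0
```

```bash
python3 d.py .597 -.0775 .155
python3 - <<'E'
from h import *
p=get_image('scene');print(p['shot'])
import time
E
python3 d.py .597 -.0775 .155
```

```text
tcp [ 0.5938 -0.0768  0.1871] yaw_y 78.74 zt [-0.005  0.    -1.   ] q [ 0.16  0.42 -0.1   1.73  0.05  1.    1.42] f [-0.1  0.2 -1.1] op 0.0624 t 15.75
[ 0.597  -0.0775  0.155 ] tot [-0.035 -0.     0.321] 1 x [-3.480e-02 -3.000e-04  3.206e-01]
15
tcp [ 0.5948 -0.0772  0.1883] yaw_y 78.7 zt [-0.003  0.    -1.   ] q [ 0.16  0.42 -0.1   1.73  0.05  1.    1.42] f [-0.5  0.9 -0.9] op 0.0626 t 15.8
[ 0.597  -0.0775  0.155 ] tot [-0.023  0.002  0.333] 2 x [-0.0116  0.0009  0.1663]
```

>>> carry_out(deltas=[[[-0.015, 0, 0.1], 0], [[0, 0, 0.1], 0], [[0, 0, 0.08], 0], [[0, 0, 0.05], 0], [[0, 0, 0], 0], [[0, 0, 0], 0]])

```text
time: 16.3
tcp_pos: [0.5969, -0.0771, 0.1557]
tcp_rot: [0.098, 0.995, 0.0, -0.001]
ft_force: [0.5, 0.6, -0.3]
opening: 0.0625
grip_force: 30.0
```

>>> carry_out(deltas=[[[0, 0, 0.04], 0], [[0, 0, 0.04], 0], [[-0.02, 0, 0.035], 0], [[-0.02, 0, 0.035], 0], [[0, 0, 0], 0]])

```text
time: 16.72
tcp_pos: [0.6022, -0.0782, 0.141]
tcp_rot: [0.098, 0.995, -0.0, 0.001]
ft_force: [2.1, -1.3, -2.2]
opening: 0.0623
grip_force: 30.0
```

```bash
python3 d.py .6105 -.0801 .1214
```

```text
tcp [ 0.6022 -0.0782  0.141 ] yaw_y 78.74 zt [ 0.001 -0.    -1.   ] q [ 0.16  0.49 -0.09  1.75  0.06  0.91  1.41] f [ 2.1 -1.3 -2.2] op 0.0623 t 16.7167
[ 0.6105 -0.0801  0.1214] tot [-0.085 -0.003  0.196] 1 x [-0.0851 -0.0028  0.1958]
```

>>> carry_out(deltas=[[[-0.016, 0, 0.035], 0], [[-0.016, 0, 0.035], 0], [[-0.018, 0, 0.035], 0], [[-0.018, 0, 0.035], 0], [[0, 0, 0], 0]])

```text
time: 17.13
tcp_pos: [0.6068, -0.0796, 0.1306]
tcp_rot: [0.098, 0.995, -0.0, -0.001]
ft_force: [-11.8, 0.1, 24.8]
opening: 0.0624
grip_force: 30.1
```

>>> carry_out(deltas=[[[-0.015, 0, 0.025], 0], [[-0.015, 0, 0.025], 0], [[0, 0, 0], 0]])

```text
time: 17.38
tcp_pos: [0.6093, -0.0802, 0.1255]
tcp_rot: [0.098, 0.995, -0.0, -0.001]
ft_force: [-13.1, 0.3, 24.2]
opening: 0.0622
grip_force: 30.0
```

>>> carry_out(deltas=[[[-0.01, 0, 0.02], 0], [[-0.01, 0, 0.02], 0], [[0, 0, 0], 0]])

```text
time: 17.63
tcp_pos: [0.6114, -0.0805, 0.1211]
tcp_rot: [0.098, 0.995, -0.0, -0.001]
ft_force: [-8.6, -0.0, 14.4]
opening: 0.0625
grip_force: 30.0
```

>>> carry_out(deltas=[[[0.0, 0, 0], 0], [[0, 0, 0], 0], [[0, 0, 0], 0], [[0, 0, 0], 0]], jaw=0.85)

```text
time: 17.97
tcp_pos: [0.6125, -0.08, 0.1178]
tcp_rot: [0.098, 0.995, 0.0, -0.0]
ft_force: [-0.2, -0.0, -0.5]
opening: 0.0828
grip_force: 0.0
```

>>> carry_out(deltas=[[[0, 0, -0.1], 0], [[0, 0, -0.3], 0], [[0, 0, -0.35], 0], [[0, 0, -0.35], 0]], jaw=1)

```text
time: 18.3
tcp_pos: [0.6121, -0.08, 0.2292]
tcp_rot: [0.098, 0.995, 0.0, -0.001]
ft_force: [0.4, -0.6, -0.6]
opening: 0.0918
grip_force: 0.0
```

```bash
python3 fl.py .008 .026 .048; python3 d.py .5 .1 .24 .401 .2825 .22 .401 .2825 .11; python3 v.py a4.png >/dev/null
```

```text
scene 0.008 529 median h 0.0082 slopes deg,h0 [ 0.8 -1.7  8.5] a [-0.045  0.041] b [-0.032  0.043]
scene 0.026 57 median h 0.0291 slopes deg,h0 [-1.9  4.5 26.1] a [-0.031  0.022] b [-0.003  0.028]
scene 0.048 346 median h 0.0483 slopes deg,h0 [ 1.2 -1.4 48.1] a [-0.031  0.027] b [-0.031  0.028]
side 0.008 751 median h 0.0081 slopes deg,h0 [-0.7 -0.5  8.1] a [-0.027  0.046] b [-0.044  0.042]
side 0.026 49 median h 0.03 slopes deg,h0 [ 2.9  0.9 28.3] a [-0.007  0.032] b [-0.024  0.027]
side 0.048 611 median h 0.0481 slopes deg,h0 [-1.2 -0.  48. ] a [-0.028  0.032] b [-0.032  0.026]
tcp [ 0.6172 -0.0805  0.2358] yaw_y 78.74 zt [ 0.012 -0.001 -1.   ] q [ 0.16  0.4  -0.1   1.64  0.04  1.09  1.43] f [ 0.3 -0.8  0.5] op 0.0918 t 18.4
[0.5  0.1  0.24] tot [ 1.501  1.541 -0.058] 7 x [ 0.2144  0.2202 -0.0083]
[0.401  0.2825 0.22  ] tot [1.33  1.596 0.186] 7 x [0.1899 0.2281 0.0266]
[0.401  0.2825 0.11  ] tot [ 1.3e-02 -1.0e-03  1.1e+00] 4 x [ 0.0033 -0.0003  0.275 ]
```

View pics/a4.png

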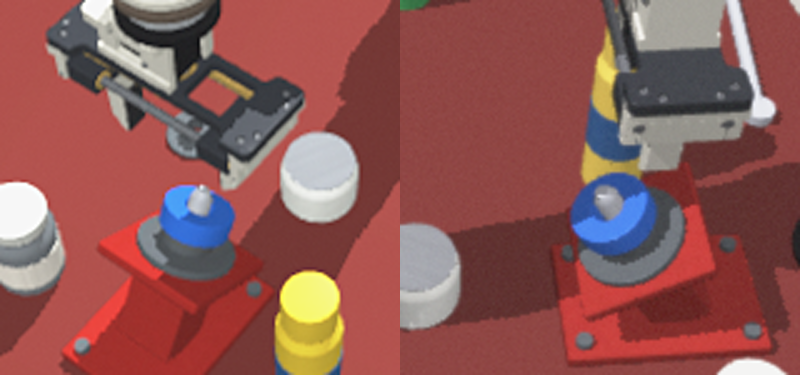

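>>> carry_out(deltas=[[[0.214, 0.22, 0], 0], [[0.214, 0.22, 0], 0], [[0.214, 0.22, 0], 0], [[0.214, 0.22, 0], 0], [[0.214, 0.22, 0], 0], [[0.214, 0.22, 0], 0], [[0.214, 0.22, 0], 0], [[0.19, 0.228, 0], 0], [[0.19, 0.228, 0], 0], [[0.19, 0.228, 0], 0], [[0.19, 0.228, 0], 0], [[0.19, 0.228, 0], 0], [[0.19, 0.228, 0], 0], [[0.19, 0.228, 0], 0], [[0, 0, 0.3], 0], [[0, 0, 0.3], 0], [[0, 0, 0.3], 0], [[0, 0, 0.25], 0], [[0, 0, 0], 0], [[0, 0, 0], 0]])

```text
time: 20.27
tcp_pos: [0.3947, 0.2815, 0.1115]
tcp_rot: [0.098, 0.995, -0.002, -0.002]
ft_force: [0.1, -0.9, -0.1]
opening: 0.0914
grip_force: 0.0
```

```bash
python3 w.py collar w3.png; python3 d.py .401 .2825 .006
```

```text
0.61 248.1 319.2 [0.4009 0.2783 0.    ]
rect ((399.8722229003906, 282.1702880859375), (54.99832534790039, 55.09578323364258), 44.75748825073242) circ ((400.214111328125, 282.1386413574219), 27.96610450744629) 3451
tcp [0.397  0.283  0.1141] yaw_y 78.75 zt [ 0.     0.001 -1.   ] q [-0.4   0.36 -0.32  2.05  0.16  0.76  0.55] f [ 0.4  0.7 -0.5] op 0.0917 t 20.3667
[0.401  0.2825 0.006 ] tot [-0.04   0.002  1.081] 4 x [-0.01    0.0005  0.2702]
```

>>> carry_out(deltas=[[[-0.034, 0, 0.3], 0], [[0, 0, 0.3], 0], [[0, 0, 0.3], 0], [[0, 0, 0.12], 0], [[0, 0, 0.05], 0], [[0, 0, 0], 0], [[0, 0, 0], 0]])

```text
time: 20.95
tcp_pos: [0.401, 0.2828, 0.0077]
tcp_rot: [0.098, 0.995, 0.001, 0.001]
ft_force: [-0.4, 1.0, 0.3]
opening: 0.0919
grip_force: 0.0
```

>>> carry_out(deltas=[[[0, 0, 0], 0], [[0, 0, 0], 0], [[0, 0, 0], 0], [[0, 0, 0], 0], [[0, 0, 0], 0], [[0, 0, 0], 0], [[0, 0, 0], 0], [[0, 0, 0], 0]], jaw=-1)

```text
time: 21.62
tcp_pos: [0.4001, 0.2821, 0.0065]
tcp_rot: [0.098, 0.995, 0.0, 0.0]
ft_force: [-0.6, -0.5, 2.4]
opening: 0.0541
grip_force: 30.0
```

>>> carry_out(deltas=[[[0, 0, -0.1], 0], [[0, 0, -0.3], 0], [[0, 0, -0.35], 0], [[0, 0, -0.35], 0], [[0, 0, -0.35], 0], [[0, 0, -0.35], 0], [[0, 0, -0.35], 0], [[0, 0, 0], 0], [[0, 0, 0], 0]])

```text
time: 22.37
tcp_pos: [0.401, 0.2826, 0.2237]
tcp_rot: [0.098, 0.995, 0.001, 0.002]
ft_force: [0.4, -0.5, -2.7]
opening: 0.0543
grip_force: 30.0
```

```bash
python3 d.py .5 .1 .22 .597 -.0775 .22
```

```text
tcp [0.401  0.2826 0.2237] yaw_y 78.74 zt [ 0.004  0.002 -1.   ] q [-0.35  0.2  -0.36  1.95  0.09  1.    0.62] f [ 0.4 -0.5 -2.7] op 0.0543 t 22.3667
[0.5  0.1  0.22] tot [-1.328 -1.598  0.037] 7 x [-0.1897 -0.2282  0.0053]
[ 0.597  -0.0775  0.22  ] tot [-1.298 -1.551  0.   ] 7 x [-0.1854 -0.2216  0.    ]
```

>>> carry_out(deltas=[[[-0.188, -0.225, 0], 0], [[-0.188, -0.225, 0], 0], [[-0.188, -0.225, 0], 0], [[-0.188, -0.225, 0], 0], [[-0.188, -0.225, 0], 0], [[-0.188, -0.225, 0], 0], [[-0.188, -0.225, 0], 0], [[-0.188, -0.225, 0], 0], [[-0.188, -0.225, 0], 0], [[-0.188, -0.225, 0], 0], [[-0.188, -0.225, 0], 0], [[-0.188, -0.225, 0], 0], [[-0.188, -0.225, 0], 0], [[-0.188, -0.225, 0], 0], [[0, 0, 0.15], 0], [[0, 0, 0.15], 0], [[0, 0, 0], 0], [[0, 0, 0], 0], [[0, 0, 0], 0]])

```text
time: 23.95
tcp_pos: [0.596, -0.0778, 0.1907]
tcp_rot: [0.098, 0.995, 0.0, -0.001]
ft_force: [1.3, 0.3, -1.7]
opening: 0.0541
grip_force: 30.0
```

```bash
python3 d.py .597 -.0775 .1585
```

```text
tcp [ 0.596  -0.0778  0.1907] yaw_y 78.8 zt [-0.002  0.    -1.   ] q [ 0.17  0.42 -0.11  1.72  0.05  1.    1.42] f [ 1.3  0.3 -1.7] op 0.0541 t 23.95
[ 0.597  -0.0775  0.1585] tot [-0.01   0.004  0.322] 1 x [-0.0099  0.0044  0.3222]
```

>>> carry_out(deltas=[[[-0.01, 0, 0.1], 0], [[0, 0, 0.1], 0], [[0, 0, 0.08], 0], [[0, 0, 0.04], 0], [[0, 0, 0], 0], [[0, 0, 0], 0]])

```text
time: 24.45
tcp_pos: [0.5973, -0.0785, 0.1589]
tcp_rot: [0.098, 0.995, 0.0, -0.0]
ft_force: [0.7, -0.1, -2.2]
opening: 0.0539
grip_force: 30.0
```

>>> carry_out(deltas=[[[0, 0, 0.03], 0], [[-0.005, 0, 0.03], 0], [[-0.01, 0, 0.03], 0], [[0, 0, 0], 0]])

```text
time: 24.78
tcp_pos: [0.5997, -0.079, 0.1513]
tcp_rot: [0.098, 0.995, -0.0, 0.001]
ft_force: [-2.9, 0.4, 5.3]
opening: 0.0543
grip_force: 30.0
```

>>> carry_out(deltas=[[[-0.015, 0, 0.03], 0], [[-0.015, 0, 0.03], 0], [[0, 0, 0], 0]])

```text
time: 25.03
tcp_pos: [0.6018, -0.0795, 0.1455]
tcp_rot: [0.098, 0.995, -0.0, -0.0]
ft_force: [-4.6, 0.9, 9.6]
opening: 0.0545
grip_force: 30.0
```

>>> carry_out(deltas=[[[-0.015, 0, 0.025], 0], [[-0.01, 0, 0.02], 0], [[0, 0, 0], 0]])

```text
time: 25.28
tcp_pos: [0.6009, -0.0793, 0.1404]
tcp_rot: [0.098, 0.995, 0.0, -0.004]
ft_force: [-12.6, 0.8, 13.4]
opening: 0.0544
grip_force: 31.3
```

>>> carry_out(deltas=[[[0.0, 0, 0], 0], [[0, 0, 0], 0], [[0, 0, 0], 0], [[0, 0, 0], 0]], jaw=0.7)

```text
time: 25.62
tcp_pos: [0.6053, -0.08, 0.1401]
tcp_rot: [0.098, 0.995, 0.0, 0.001]
ft_force: [-0.4, -0.2, -0.3]
opening: 0.0755
grip_force: 0.0
```

>>> carry_out(deltas=[[[0, 0, -0.1], 0], [[0, 0, -0.3], 0], [[0, 0, -0.35], 0], [[0, 0, -0.35], 0], [[0.3, 0, -0.2], 0], [[0.3, 0, 0], 0], [[0.3, 0, 0], 0], [[0, 0, 0], 0]], jaw=1)

```text
time: 26.28
tcp_pos: [0.5114, -0.0613, 0.2706]
tcp_rot: [0.098, 0.995, -0.0, -0.001]
ft_force: [-1.3, 0.0, -1.6]
opening: 0.092
grip_force: 0.0
```

```bash
python3 fl.py .008 .026 .048 .064; python3 v.py a5.png >/dev/null; python3 m.py | grep -E "tin|jar|can"; python3 d.py
```

```text
scene 0.008 541 median h 0.0082 slopes deg,h0 [ 0.8 -2.   8.4] a [-0.044  0.042] b [-0.032  0.045]
scene 0.026 57 median h 0.0294 slopes deg,h0 [-1.5  2.8 27. ] a [-0.031  0.025] b [-0.005  0.028]
scene 0.048 177 median h 0.0481 slopes deg,h0 [ 0.4 -1.5 48.5] a [-0.031  0.025] b [-0.017  0.028]
scene 0.064 319 median h 0.0641 slopes deg,h0 [ 1.  -1.5 63.8] a [-0.027  0.024] b [-0.028  0.024]
side 0.008 749 median h 0.0081 slopes deg,h0 [-0.2 -0.3  7.9] a [-0.028  0.046] b [-0.045  0.042]
side 0.026 41 median h 0.03 slopes deg,h0 [-1.3 -1.4 30.6] a [0.005 0.032] b [-0.025  0.027]
side 0.048 222 median h 0.0478 slopes deg,h0 [-1.3  0.1 48.4] a [-0.011  0.033] b [-0.032  0.027]
side 0.064 534 median h 0.0641 slopes deg,h0 [-1.2 -0.2 63.9] a [-0.022  0.029] b [-0.028  0.022]
tin 844 rect [462. -30.] [71. 70.] circ [461. -29.] 36.7 z [0.0467 0.0553 0.0579]
tin 611 rect [464. -25.] [71. 71.] circ [464. -25.] 37.5 z [0.047  0.0552 0.0587]
jar 863 rect [ 658. -244.] [58. 59.] circ [ 657. -243.] 30.4 z [0.0945 0.1005 0.1026]
jar 520 rect [ 659. -241.] [60. 58.] circ [ 658. -241.] 31.6 z [0.0936 0.1003 0.1038]
ycan 911 rect [669.  52.] [51. 51.] circ [671.  53.] 27.5 z [0.1258 0.1668 0.1917]
ycan 848 rect [675.  60.] [50. 54.] circ [674.  58.] 27.7 z [0.1268 0.1807 0.1923]
gcan 687 rect [547. 352.] [51. 53.] circ [548. 354.] 28.0 z [0.104  0.1428 0.1715]
gcan 909 rect [553. 358.] [52. 53.] circ [551. 359.] 28.1 z [0.1052 0.156  0.1722]
tcp [ 0.517  -0.0625  0.2696] yaw_y 78.74 zt [-0.  0. -1.] q [ 0.18  0.2  -0.13  1.83  0.03  1.11  1.42] f [ 0.5 -0.8 -0.1] op 0.092 t 26.6833Traceback (most recent call last):
  File "m.py", line 26, in <module>
    print('post pts',len(D),'top h',h.max().round(4))
                                    ~~~~~^^
    return umr_maximum(a, axis, None, out, keepdims, initial, where)
ValueError: zero-size array to reduction operation maximum which has no identity
```

View pics/a5.png

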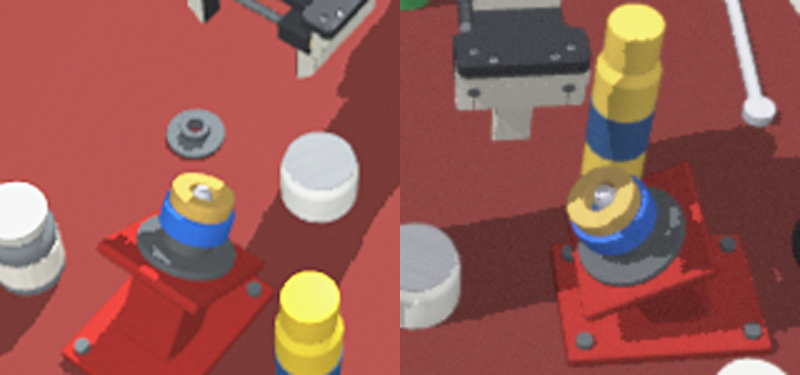

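The picture shows flange, roller and collar stacked square on the post. Their top faces measure 8, 26, 48 and 64 mm above the seat, as they should. The bystanders have not moved and the gripper is clear.

```bash
python3 -c "
from bench import hand_in;print(hand_in())"
```

```text
the job is handed in; nothing more can be done
None
```

The job is handed in: flange, roller and collar sit fully home and square on the post in that order, everything is released, the bystanders are unmoved, and it took about 27 s of the 72 s allowed; no verdict was returned.

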